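# Show the freshly labelled jar to the inspection camera

### The arm

A 7-joint arm with a two-finger parallel gripper is mounted at the origin on a cart in front of the work surface, level with it; the furniture and walls round the work are solid. World frame = base frame: x ahead of the robot, y to its left, z up, the work surface at z = 0. Lengths are in mm, angles in degrees, forces in N, time in s.
With the tool pointing down it reaches from about 400 to 850 mm from the base axis. Payload 4.4 kg.
Tool frame: the origin (TCP) lies at the very end of the fingers, on their centre line; the grasp point (between the pads) lies 19 mm behind it; z points along the fingers, y is the line along which they close (so a half turn about z gives the same grasp; the last joint's range is limited). The gripper opens to 94 mm and grips with 3 to 60 N. Pads are 16 mm wide; open, the fingers measure 119 mm over their backs; the gripper's body (75 mm by 177 mm) begins 78 mm behind the grasp point.
Start: joints at [-68.743, 36.005, 2.206, 86.941, -1.547, 57.084, -1.146], TCP at [274.956, 588.997, 205.478] pointing down, gripper open.
Joint ranges: [-175.42, 175.42], [-21.48, 121.26], [-71.46, 75.88], [10.55, 141.38], [-63.04, 243.04], [13.31, 113.54], [-168.57, 168.57]. Speed limits (degrees/s): [147.25, 147.25, 180, 180, 180, 180, 180].

### API

Orientations are given as [roll, pitch, yaw] about the fixed x, y, z axes, in that order (R = Rz(yaw) Ry(pitch) Rx(roll)).
In Python, from rig import ctrl, viewer, finish_job gives the robot as it stands.
- The arm moves only by the shell command python3 -m jog 'ROWS' [OPENING]. ROWS is JSON, a list of rows, each a list of 6 numbers: the shift along the tool's x, y, z in units of 30 mm (1.0 is 30 mm), then the turn, a rotation vector about the tool's x, y, z in units of 8 degrees (1.0 is 8 degrees). A call has exactly 10 rows; each row shifts and turns the commanded pose from where the row before left it, along the tool's axes as they then stand; what a row does not reach is not made up. A row lasts 1/8 s, in which the tool goes at most 62.5 mm and 10.7 degrees, less where a joint would pass 70% of its speed; a pose out of reach is approached as far as the arm can. A call is refused whole if a number of a shift passes 1 or a number of a turn 1, either way. A call with a gripper value outside its range is refused whole. OPENING is the opening, from 0 (shut) to 1 (fully open), set as the call begins (- or left out, the last holds). The fingers move at their own pace and stop on an object; the grip force is fixed at half the most. Time passes only in rows, so rows that do not move let the fingers close, or fill a call up. It gives the time, the measured TCP pose, the force, the opening and the grip force at its end, in the units of the state.
- ctrl.get_obs(): the state, without advancing time (a new reading comes with each control period).
- viewer.snapshot(name): name is "scene" or "top" or "wrist"; returns a dict with "color" (480x640x3 uint8, red, green, blue), "vfov" (degrees; the focal length in pixels is half the picture's height over the tangent of half this angle, whatever the lens; pixels are square), "cx", "cy" (the principal point, pixels), "extrinsics" (4x4, takes a point from camera to world coordinates). Camera axes: x right, y up, looking along -z (the intrinsics and any distortion apply to the point x, -y, -z); pixel columns grow to the right and rows downward; lengths in mm; the calibration is good to about 2 mm. The wrist camera is an equidistant fisheye: a pixel r from the principal point sees the ray r / f radians off the axis. A picture is of the moment at which its call begins. There is no depth.
- finish_job(): hands the job in; it is judged then, once.
The state is a dict: "time_s": time; "joint_positions": joint angles; "qd": joint speeds; "joint_torque": joint torques, N m; "position": TCP position; "ee_rot": TCP orientation; "wrist_force": force on the tool from outside, world axes, zero at the start; "wrist_torque": the same for the moment, N m; "gripper_width": opening from 0.0 (shut) to 1.0 (fully open); "grasp_force": force on a finger pad.
Only numpy, scipy, OpenCV 4.12 (cv2) and the standard library are available. Lean on these libraries where they do the work, as an engineer would, in place of code of your own. Each camera call takes 0.05 s, during which the arm holds its last target. There are 200 camera calls.

### The job

The jar lying in the hand labelling machine has just been labelled and its lid has to be inspected. Swing the machine's hold-down bail up and right over until it rests open by itself, take the jar out and hold it up to the inspection camera on the stand: lid towards the lens, square to it and centred on it, with the lid 12 cm from the lens. Do not bump the camera or disturb the jars, stamp and tape standing by, and finish while still holding the jar there, steady in the air.

Things in the scene. Friction and masses are not known exactly. Their poses are not given: they have to be found in the camera images.
- labeller: labelling machine, fixed: grey base, two side plates (inner faces 86 mm left and right of the middle, 88 mm tall, 66 mm ears at the back 152 mm), two 24 mm black rollers between them at x = -20 and +20 mm, tops 68 mm up; crank reaching 146 mm right (-y); label roll at the back. Origin on the table under the middle of the jar bed; y axis along rollers and jar; -x side (bail handle) faces the robot
- bail (a joint): hold-down bail, rad: 0 closed, level over the jar; grows as its handle is lifted up and over to the back (turns about labeller +y); 2.55 = open on its stop. Loose hinge: falls shut below about 1.4, falls open when let go above about 1.75. Two 9 mm steel arms 104 mm apart with a black cross handle at the end and halfway an 18 mm rubber roller, 1 mm above the jar when closed; 0.16 kg
- bail_handle (a point): middle of the bail's handle: black round bar 15 mm in diameter, free over 80 mm, parallel to the labeller's y axis; closed it is 62 mm in front (-x) of the labeller's origin, 137 mm above the table; its centre is 132 mm from the hinge axis. The gap between handle and rubber roller is 45 mm
- bail_hinge (a point): middle of the bail's hinge axis (parallel to the labeller's y axis), 70 mm behind (+x) the labeller's origin, 137 mm above the table; fixed to the labeller
- labelled_jar: round jar 63 mm in diameter, 146 mm long with its tan lid (61 mm across, last 15 mm, blue tape over it), cream paper label round the body, 0.25 to 0.45 kg, lying on the machine's rollers under the bail, axis level 95 mm above the table, lid to the left (labeller +y), up to 8 mm off the middle along the rollers. Origin: centre of its base; z axis along the jar to the lid
- jar_lid (a point): centre of the lid's outer face, 146 mm from the base along the jar's axis
- jar_mid (a point): point on the jar's axis 73 mm from the base, its balance point: a good place to take it across its 63 mm diameter
- inspection_camera: small industrial camera, black lens and ring light (72 mm across, face 6 mm behind the lens front), far left, clamped to an 18 mm column 92 mm behind the lens front (419 mm tall, 110 x 130 mm base plate, fixed). Origin: centre of the lens front; looks along its own -x axis, towards the robot and 20 degrees (0.349 rad) down; y axis level. Lens front 0.26 to 0.33 m above the table
- waiting_jar_a: jar of the same kind without a label, 63 x 146 mm, standing; origin at its base
- waiting_jar_b: taller jar without a label, dark lid, 63 x 166 mm, standing; origin at its base
- date_stamp: wooden-handled stamp, 43 x 54 x 83 mm, standing on its plate; origin at its base
- masking_tape: roll of cream masking tape, 104 mm across, 25 mm high, lying flat; origin at its base

How it is judged (in metres and radians):
On the way, in this order (a step that is already met when the one before it is completed fails the run):
1. the bail is swung right back to its stop while the jar still lies on the rollers (value of joint bail above 2.3 rad and distance of jar_mid from where it was at the start of the episode below 0.03 m), for 0.2 s.
2. the jar is gripped and lifted clear of the machine (height (world z) of jar_mid above 0.15 m and contact force between the fingers and labelled_jar above 1 N and contact force between labelled_jar and labeller below 0.1 N), for 0.2 s.
At the end, for the whole second after the job is handed in: Bail past 2.3 rad. Only the gripper holds the jar, still (20 mm/s, 0.15 rad/s), clear of machine and camera, middle over 130 mm up; lid centre 95 to 145 mm in front of the lens, within 20 mm of its axis sideways and in height, jar axis within 0.2 rad of lens axis (value of joint bail above 2.3 rad and contact force between the fingers and labelled_jar above 1 N and contact force between labelled_jar and labeller below 0.1 N and contact force between labelled_jar and inspection_camera below 0.1 N and height (world z) of jar_mid above 0.13 m and x of jar_lid in the frame of inspection_camera between -0.145 and -0.095 m and y of jar_lid in the frame of inspection_camera between -0.02 and 0.02 m and z of jar_lid in the frame of inspection_camera between -0.02 and 0.02 m and angle between the z axis of labelled_jar and the x axis of inspection_camera, either way round below 0.2 rad and linear speed of labelled_jar below 0.02 m/s and angular speed of labelled_jar below 0.15 rad/s); the arm keeps its last pose, push and grip.
It fails at once if the camera is bumped (contact force between inspection_camera and anything else above 2 N).
It fails at once if a waiting jar, the stamp or the tape is shifted by more than 25 mm or knocked over (distance of any of waiting_jar_a, waiting_jar_b, date_stamp, masking_tape from where it was at the start of the episode above 0.025 m or angle between any of waiting_jar_a, waiting_jar_b, date_stamp's own z axis and vertical above 0.5 rad).
It also fails if it takes over 58 s, if anything falls off the work surface, if the arm or the gripper's body presses on something with over 40 N, if the wrist force passes 120 N, or if a joint passes its speed limit or range.

## Working session

There is one attempt and no reset: what is moved stays moved. The work goes in short steps, Python scripts to look and compute and a shell command to move; the robot and the scene stay as the last step left them, time stands still between calls to the robot, and variables do not carry over. Pictures are saved under pics/ and viewed, at most 10 in all, crops included, and the job is handed in when it is done.

```bash
mkdir -p pics; ls
cat > h.py <<'E'
import numpy as np,cv2
from rig import ctrl,viewer,finish_job
def snap(n,f):
    s=viewer.snapshot(n); cv2.imwrite(f'pics/{f}.png',s['color'][...,::-1])
    np.savez(f'pics/{f}.npz',**{k:np.array(s[k]) for k in s}); return s
def ray(s,u,v):
    F=240/np.tan(np.radians(float(s['vfov']))/2); E=np.array(s['extrinsics'])
    d=E[:3,:3]@np.array([(u-s['cx'])/F,-(v-s['cy'])/F,-1]); return E[:3,3],d/np.linalg.norm(d)
def plane(s,u,v,z):
    o,d=ray(s,u,v); return o+d*(z-o[2])/d[2]
def proj(s,p):
    F=240/np.tan(np.radians(float(s['vfov']))/2); E=np.array(s['extrinsics'])
    q=E[:3,:3].T@(np.array(p)-E[:3,3]); return np.array([s['cx']-F*q[0]/q[2],s['cy']+F*q[1]/q[2]])
def tri(a,pa,b,pb):
    o1,d1=ray(a,*pa);o2,d2=ray(b,*pb); A=np.stack([d1,-d2],1); t=np.linalg.lstsq(A,o2-o1,rcond=None)[0]
    p,q=o1+t[0]*d1,o2+t[1]*d2; return (p+q)/2,np.linalg.norm(p-q)
def load(f): return dict(np.load(f'pics/{f}.npz'))
E
python3 - <<'E'
from h import *
for n in('scene','top'):
    s=snap(n,n+'0'); print(n,s['vfov'],s['cx'],s['cy'],np.round(s['extrinsics'],3).tolist(),s.keys())
o=ctrl.get_obs(); print(o['position'],o['ee_rot'],o['gripper_width'],o['time_s'])
E
```

```text
pics
scene 55.24166366166999 316.542383639121 244.41942747558977 [[0.788, 0.257, -0.56, -13.409], [-0.616, 0.361, -0.701, -665.717], [0.022, 0.897, 0.442, 634.566], [0.0, 0.0, 0.0, 1.0]] dict_keys(['color', 'vfov', 'cx', 'cy', 'extrinsics'])
top 57.01802949906166 324.92365031548195 236.95200939004818 [[-0.001, 0.988, -0.155, 393.934], [-1.0, 0.002, 0.017, 89.884], [0.017, 0.155, 0.988, 1346.552], [0.0, 0.0, 0.0, 1.0]] dict_keys(['color', 'vfov', 'cx', 'cy', 'extrinsics'])
[274.68386145 588.48699746 204.6956455 ] [-1.79908138e+02 -8.31747788e-04  1.54976464e+02] 0.9986074231748616 0.1
```

View pics/scene0.png

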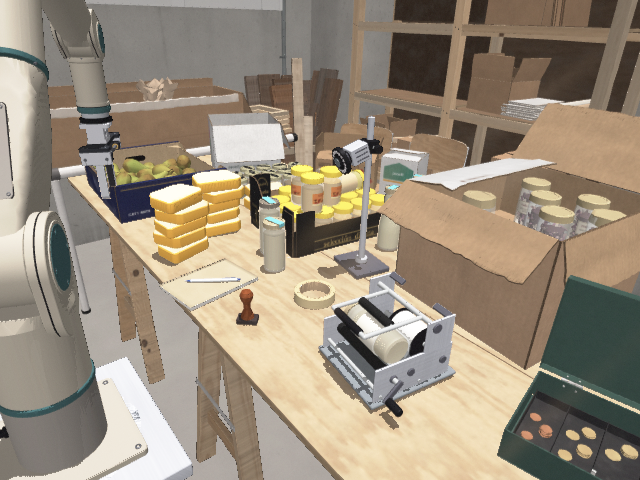

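View pics/top0.png

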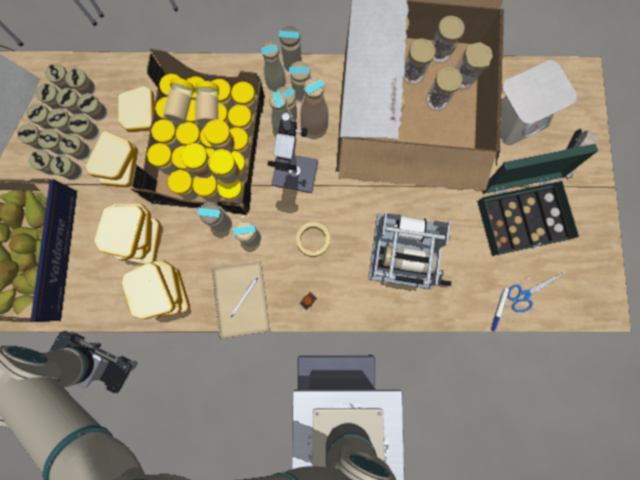

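The scene shows the labeller at about (390,345), the camera head at (350,155), the tape at (314,293), the stamp at (247,308) and two waiting jars at (270,240). In the top view the labeller is at (410,252), the camera head at (287,150), the tape at (313,240), the stamp at (308,300) and the jars at (210,215) and (244,233). I'll enlarge the labeller and camera.

Run:
```python
from h import *
a=cv2.imread('pics/scene0.png');b=cv2.imread('pics/top0.png')
def c(i,u,v,w,h,k): 
    r=cv2.resize(i[v:v+h,u:u+w],(400,300),interpolation=cv2.INTER_CUBIC)
    return r
m=np.vstack([np.hstack([c(a,316,275,144,144*3//4+0,0),c(b,362,202,100,75,0)]),np.hstack([c(a,320,110,80,60,0),c(b,252,98,80,60,0)])])
cv2.imwrite('pics/crop.png',m)
```

```text
(no output)
```

View pics/crop.png

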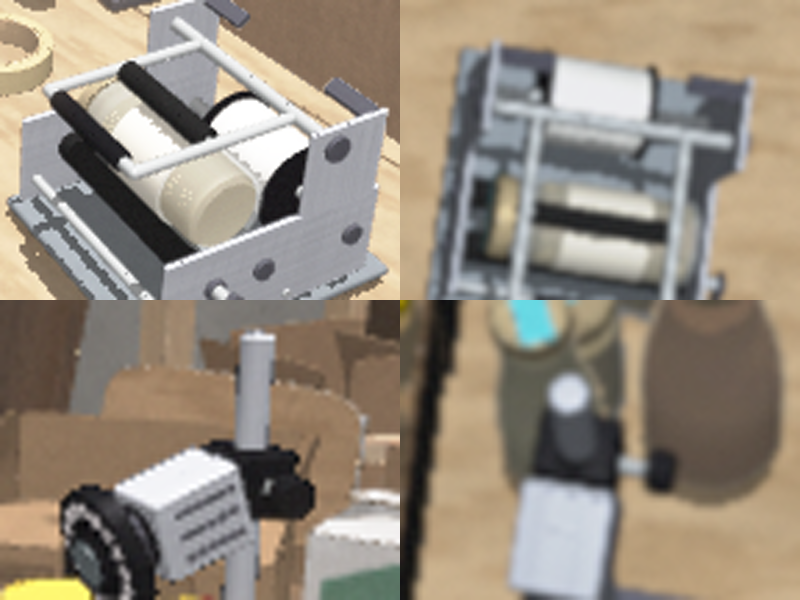

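Run:
```python
from h import *
a=load('scene0');b=load('top0')
L=plane(b,396.25,230.75,137);R=plane(b,433.25,235.25,137);print('hinge top',L,R,np.linalg.norm(L-R))
Ls=plane(a,386.2,291.9,137);Rs=plane(a,422.2,317.5,137);print('hinge sc',Ls,Rs)
Hs=[plane(a,335.8,309.9,137),plane(a,362.1,334.4,137)];print('handle sc',Hs,np.linalg.norm(Hs[0]-Hs[1]))
print('handle px top',[proj(b,h) for h in Hs])
print('col',plane(b,285.6,116.6,419),plane(a,371.6,117,419))
c=b['color'][...,::-1]
m=np.hstack([cv2.resize(c[140:200,252:332],(400,300),interpolation=cv2.INTER_CUBIC),cv2.resize(c[225:300,362:462],(400,300),interpolation=cv2.INTER_CUBIC)])
cv2.imwrite('pics/crop2.png',m)
for n,u,v,z in(('tape',313,240,25),('stamp',308,300,80),('ja',208,214,146),('jb',244,231,166)):print(n,plane(b,u,v,z))
```

```text
hinge top [ 601.99788852 -130.06946181  137.        ] [ 589.49694656 -233.10059531  137.        ] 103.78674298754655
hinge sc [ 598.04912945 -132.48174907  137.        ] [ 587.85076702 -235.65110881  137.        ]
handle sc [array([ 473.17360045, -120.94163363,  137.        ]), array([ 461.73649122, -206.28501742,  137.        ])] 86.10633324387214
handle px top [array([394.14985025, 277.08789704]), array([425.32192834, 281.27873073])]
col [809.71310257 160.54881537 419.        ] [808.90430405 157.38204487 419.        ]
tape [592.36427831 102.75788058  25.        ]
stamp [411.98740212 115.834839    80.        ]
ja [646.27780882 391.57984447 146.        ]
jb [595.46516577 287.84510052 166.        ]
```

View pics/crop2.png

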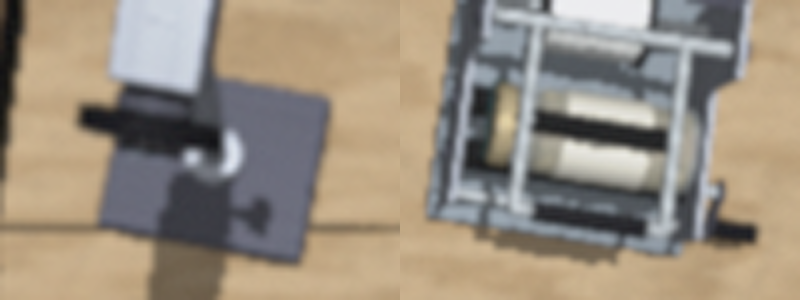

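```bash
python3 - <<'E'
from h import *
a=load('scene0');b=load('top0')
for pt in((281.4,166),(281,167)):
    print('lens',tri(a,(338,159.6),b,pt))
P=[plane(b,252+x/5,140+y/5,8) for x,y in((200,75),(330,100),(300,262),(100,228))]
for i in range(4):
    d=P[(i+1)%4]-P[i]; print(P[i],np.linalg.norm(d),np.degrees(np.arctan2(d[1],d[0])))
# ring ends at ring height ~ z300
Q=[plane(b,252+x/5,140+y/5,300) for x,y in((80,118),(218,146))];d=Q[1]-Q[0];print(Q,np.linalg.norm(d),np.degrees(np.arctan2(d[1],d[0])))
i=a['color'][...,::-1]
cv2.imwrite('pics/crop3.png',cv2.resize(i[135:180,325:385],(800,600),interpolation=cv2.INTER_CUBIC))
E
python3 -m jog '[[0,0,-1,0,0,0],[0,0,-1,0,0,0],[0,0,-1,0,0,0],[0,0,-1,0,0,0],[0,0,-1,0,0,0],[0,0,0,0,0,0],[0,0,0,0,0,0],[0,0,0,0,0,0],[0,0,0,0,0,0],[0,0,0,0,0,0]]' 0.4
```

```text
lens (array([726.15955599, 177.97183178, 320.019701  ]), np.float64(4.811116555561163))
lens (array([724.71938219, 178.17530298, 319.9686816 ]), np.float64(2.3171594969580935))
[865.97143147 170.04632671   8.        ] 83.58940117918662 -101.0392749718177
[849.96557964  88.00365065   8.        ] 106.74970389225261 170.00586458496352
[744.83574679 106.52978159   8.        ] 126.54497042796393 80.28756880718974
[766.18429318 231.26096898   8.        ] 117.06709783161078 -31.52712702580997
[array([740.66294962, 211.21096717, 300.        ]), array([726.70767185, 143.34707018, 300.        ])] 69.28389634761635 -101.62010646193693
time_s: 1.35
position: [274.9, 588.9, 355.0]
ee_rot: [-180.0, -0.0, 155.0]
wrist_force: [-0.3, -0.1, -0.4]
gripper_width: 0.398
grasp_force: 0.0
```

View pics/crop3.png

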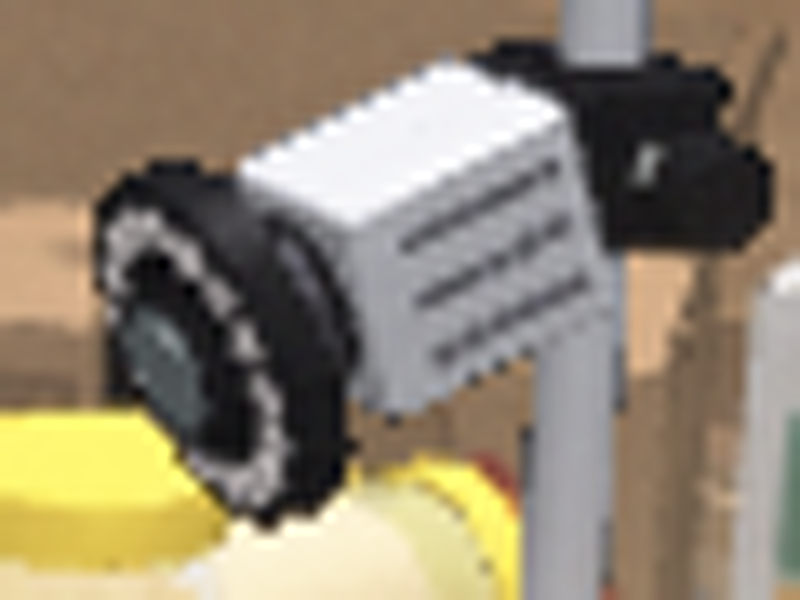

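Run:
```python
from h import *
a=load('scene0');b=load('top0')
for d in(86.5,92):
  p=np.array([809.3-d*.982,159+d*.187,0])
  for z in(300,305,310,315,320): p[2]=z; print(d,p.round(),proj(a,p).round(1),proj(b,p).round(1))
print(tri(a,(337.4,162.6),b,(281,167)))
```

```text
86.5 [724. 175. 300.] [338.8 167.6] [282.6 170.1]
86.5 [724. 175. 305.] [338.9 165.7] [282.4 169.4]
86.5 [724. 175. 310.] [339.  163.7] [282.3 168.8]
86.5 [724. 175. 315.] [339.  161.8] [282.1 168.2]
86.5 [724. 175. 320.] [339.1 159.8] [282.  167.5]
92 [719. 176. 300.] [336.9 167.9] [282.1 172.2]
92 [719. 176. 305.] [337.  165.9] [282.  171.6]
92 [719. 176. 310.] [337. 164.] [281.8 171. ]
92 [719. 176. 315.] [337.1 162. ] [281.7 170.3]
92 [719. 176. 320.] [337.2 160. ] [281.5 169.7]
(array([726.18102016, 179.63786073, 311.95383423]), np.float64(5.000101822793642))
```

Camera lens is at about (723,176,313), yaw −11° (a 72 mm ring, and column and plate sizes agree). The labeller hinge is at about (594,−182), yaw −7° with 104 mm between the arms, and the handle is at about (465,−165,137). The jar's goal centre is (545,210,247). Moving over to the handle.

```bash
python3 -m jog '[[-0.743,-0.606,0,0,0,0],[-0.743,-0.606,0,0,0,0],[-0.743,-0.606,0,0,0,0],[-0.743,-0.606,0,0,0,0],[-0.743,-0.606,0,0,0,0],[-0.743,-0.606,0,0,0,0],[-0.743,-0.606,0,0,0,0],[-0.743,-0.606,0,0,0,0],[-0.743,-0.606,0,0,0,0],[-0.743,-0.606,0,0,0,0]]'
python3 -m jog '[[-0.546,-0.775,0,0,0,0],[-0.546,-0.775,0,0,0,0],[-0.546,-0.775,0,0,0,0],[-0.546,-0.775,0,0,0,0],[-0.546,-0.775,0,0,0,0],[-0.546,-0.775,0,0,0,0],[-0.546,-0.775,0,0,0,0],[-0.546,-0.775,0,0,0,0],[-0.546,-0.775,0,0,0,0],[-0.546,-0.775,0,0,0,0]]'
python3 -m jog '[[-0.348,-0.628,0,0,0,0],[-0.348,-0.628,0,0,0,0],[-0.348,-0.628,0,0,0,0],[-0.348,-0.628,0,0,0,0],[-0.348,-0.628,0,0,0,0],[-0.348,-0.628,0,0,0,0],[-0.348,-0.628,0,0,0,0],[-0.348,-0.628,0,0,0,0],[-0.348,-0.628,0,0,0,0],[-0.348,-0.628,0,0,0,0]]'
python3 -m jog '[[0,0,0.5,0,0,1],[0,0,0.5,0,0,1],[0,0,0.5,0,0,1],[0,0,0.5,0,0,1],[0,0,0.5,0,0,1],[0,0,0.5,0,0,1],[0,0,0.5,0,0,1],[0,0,0.5,0,0,1],[0,0,0.5,0,0,1],[0,0,0.5,0,0,0]]'
cat >> h.py <<'E'
from scipy.spatial.transform import Rotation as Ro
def delta(p,R=None,n=10):
    "rows: shift (tool axes, units) to TCP target p over n rows; and turn to R"
    o=ctrl.get_obs();R0=Ro.from_euler('xyz',o['ee_rot'],degrees=True)
    print('shift/row',(R0.inv().apply(np.array(p)-o['position'])/30/n).round(3))
    if R is not None: print('turn total',((R0.inv()*R).as_rotvec(degrees=True)/8).round(3))
E
python3 - <<'E'
from h import *
delta([465.5,-165,118]); s=snap('wrist','w1');print(s['cx'],s['cy'],s['vfov'])
print(np.round(ctrl.get_obs()['joint_positions'],1))
E
```

```text
time_s: 2.6
position: [400.4, 329.1, 355.5]
ee_rot: [180.0, 0.0, 155.0]
wrist_force: [0.8, 0.1, -0.1]
gripper_width: 0.398
grasp_force: 0.0
time_s: 3.85
position: [450.2, 49.1, 355.6]
ee_rot: [180.0, 0.0, 155.0]
wrist_force: [-0.2, 0.7, -0.7]
gripper_width: 0.403
grasp_force: 0.0
time_s: 5.1
position: [465.0, -165.5, 355.5]
ee_rot: [180.0, 0.0, 155.0]
wrist_force: [0.1, -0.2, -1.0]
gripper_width: 0.4
grasp_force: 0.0
time_s: 6.35
position: [465.1, -164.8, 204.8]
ee_rot: [180.0, 0.0, 83.1]
wrist_force: [-0.1, -0.7, 0.6]
gripper_width: 0.4
grasp_force: 0.0
shift/row [-0.001  0.001  0.289]
324.61766380742694 244.07173663647228 65.70646984690485
[ -8.9  27.2  36.3 112.2 -21.5  47.5  32.4]
```

View pics/w1.png

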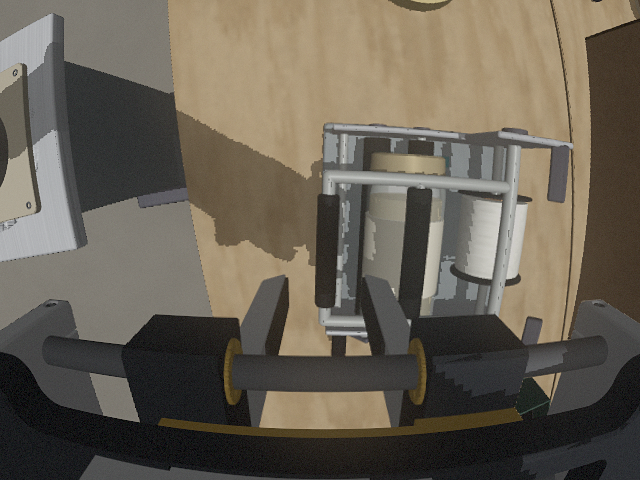

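The wrist view shows the bail handle vertical at u≈327, v 195–307, centred between the finger tips (287 and 365), so the yaw and centring are good. Descending and gripping.

```bash
python3 - <<'E'
from h import *
s=load('w1');F=240/np.tan(np.radians(float(s['vfov']))/2);E=s['extrinsics']
def fr(u,v):
    x,y=u-s['cx'],v-s['cy'];r=np.hypot(x,y);t=r/F
    d=E[:3,:3]@np.array([np.sin(t)*x/r,-np.sin(t)*y/r,-np.cos(t)]);o=E[:3,3];return o
def pt(u,v,z):
    x,y=u-s['cx'],v-s['cy'];r=np.hypot(x,y);t=r/F
    d=E[:3,:3]@np.array([np.sin(t)*x/r,-np.sin(t)*y/r,-np.cos(t)]);o=E[:3,3];return (o+d*(z-o[2])/d[2]).round(1)
print('handle ends',pt(327,195,141),pt(327,307,141),'lid',pt(407,155,105), 'hinge',pt(513,150,137))
E
python3 -m jog '[[0,0,0.3,0,0,0],[0,0,0.3,0,0,0],[0,0,0.3,0,0,0],[0,0,0.3,0,0,0],[0,0,0.3,0,0,0],[0,0,0.3,0,0,0],[0,0,0.3,0,0,0],[0,0,0.3,0,0,0],[0,0,0.3,0,0,0],[0,0,0.15,0,0,0]]'
```

```text
handle ends [ 472.  -122.7  141. ] [ 462.7 -201.3  141. ] lid [ 535.4 -103.1  105. ] hinge [ 608.6 -103.6  137. ]
time_s: 7.65
position: [464.7, -164.8, 119.3]
ee_rot: [-180.0, -0.0, 83.0]
wrist_force: [-0.2, 0.1, 0.6]
gripper_width: 0.399
grasp_force: 0.0
```

```bash
python3 -m jog '[[0,0,0,0,0,0],[0,0,0,0,0,0],[0,0,0,0,0,0],[0,0,0,0,0,0],[0,0,0,0,0,0],[0,0,0,0,0,0],[0,0,0,0,0,0],[0,0,0,0,0,0],[0,0,0,0,0,0],[0,0,0,0,0,0]]' 0.1
python3 -m jog '[[0,0.022,-0.44,0,0,0],[0,0.066,-0.435,0,0,0],[0,0.11,-0.426,0,0,0],[0,0.15,-0.413,0,0,0],[0,0.19,-0.396,0,0,0],[0,0.233,-0.375,0,0,0],[0,0.264,-0.35,0,0,0],[0,0.3,-0.322,0,0,0],[0,0.33,-0.29,0,0,0],[0,0.36,-0.256,0,0,0]]'
```

```text
time_s: 8.9
position: [466.3, -165.2, 120.3]
ee_rot: [179.9, 0.0, 83.0]
wrist_force: [5.3, -1.0, -0.9]
gripper_width: 0.149
grasp_force: 29.9
time_s: 10.15
position: [522.3, -173.8, 230.3]
ee_rot: [-179.7, 0.1, 82.9]
wrist_force: [-2.4, -4.9, -3.4]
gripper_width: 0.15
grasp_force: 30.0
```

```bash
python3 -m jog '[[0,0.38,-0.219,0,0,0],[0,0.405,-0.18,0,0,0],[0,0.418,-0.139,0,0,0],[0,0.427,-0.096,0,0,0],[0,0.436,-0.053,0,0,0],[0,0.44,-0.009,0,0,0],[0,0.44,0.035,0,0,0],[0,0.431,0.079,0,0,0],[0,0.422,0.121,0,0,0],[0,0.41,0.163,0,0,0]]'
python3 -c "
from h import *
snap('scene','s2')"
```

```text
time_s: 11.4
position: [647.5, -192.0, 240.0]
ee_rot: [-179.7, 0.3, 82.8]
wrist_force: [-2.7, -5.9, 1.0]
gripper_width: 0.149
grasp_force: 30.0
```

View pics/s2.png

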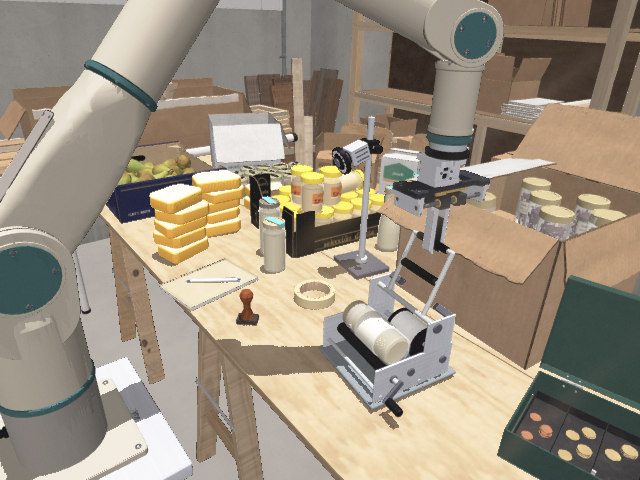

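The bail is lifted past vertical (handle at (430,250), about 1.96 rad) and the jar is still on its rollers at (375,330). Now I'll release it and withdraw upward.

```bash
python3 -m jog '[[0,0,0,0,0,0],[0,0,0,0,0,0],[0,0,0,0,0,0],[0,0,-0.4,0,0,0],[0,0,-0.5,0,0,0],[0,0,-0.5,0,0,0],[0,0,-0.5,0,0,0],[0,0,-0.5,0,0,0],[0,0,-0.5,0,0,0],[0,0,0,0,0,0]]' 0.4
python3 -m jog '[[0,-0.8,0,0,0,0],[0,-0.8,0,0,0,0],[0,-0.8,0,0,0,0],[0,-0.7,0,0,0,0],[0,-0.7,0,0,0,0],[0,-0.7,0,0,0,0],[0,0,0,0,0,0],[0,0,0,0,0,0],[0,0,0,0,0,0],[0,0,0,0,0,0]]' 0.95
python3 - <<'E'
from h import *
a=snap('scene','s3');b=snap('wrist','w3')
cv2.imwrite('pics/c3.png',np.hstack([cv2.resize(a['color'][220:420,300:500],(400,400)),cv2.resize(b['color'],(400,300))[:, :] if 0 else np.vstack([cv2.resize(b['color'],(400,300)),np.zeros((100,400,3),np.uint8)])])[...,::-1])
print(ctrl.get_obs()['position'],ctrl.get_obs()['gripper_width'])
E
```

```text
time_s: 12.7
position: [651.2, -188.2, 328.5]
ee_rot: [179.9, 0.0, 83.0]
wrist_force: [-0.1, -0.0, -0.6]
gripper_width: 0.399
grasp_force: 0.0
time_s: 13.95
position: [517.0, -171.3, 326.7]
ee_rot: [-180.0, 0.0, 83.0]
wrist_force: [-0.0, 0.1, 1.3]
gripper_width: 0.949
grasp_force: 0.0
[ 516.80594064 -171.30533374  326.79341325] 0.9497364897804269
```

View pics/c3.png

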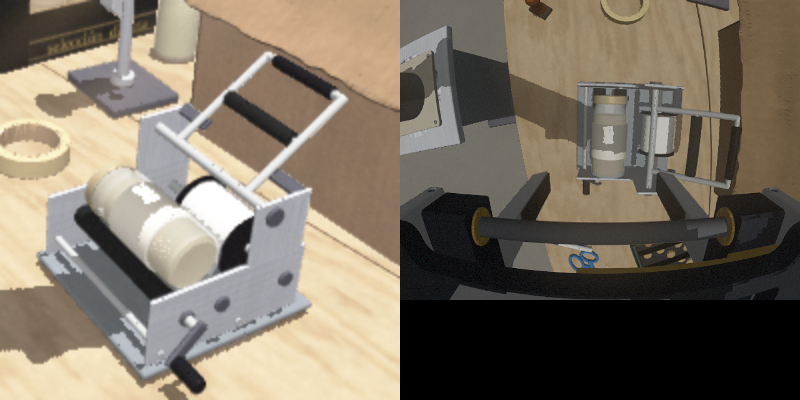

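The bail rests fully open, with its handle at the back, and the jar lies on its rollers. In the wrist view (full-size pixels) it spans about u 309–365, v 152–285. I'll measure the jar's ends.

```bash
cat >> h.py <<'E'
def wpt(s,u,v,z):
    F=240/np.tan(np.radians(float(s['vfov']))/2);E=s['extrinsics']
    x,y=u-s['cx'],v-s['cy'];r=np.hypot(x,y);t=r/F
    d=E[:3,:3]@np.array([np.sin(t)*x/r,-np.sin(t)*y/r,-np.cos(t)]);o=E[:3,3];return (o+d*(z-o[2])/d[2])
E
python3 - <<'E'
from h import *
s=load('w3');c=s['color']
print(s['extrinsics'][:3,3].round(1))
print('col',[(v,c[v,334:339].mean(0).astype(int).tolist()) for v in list(range(146,162))+list(range(274,296,1))])
print('row220',[(u,c[218:223,u].mean(0).astype(int).tolist()) for u in list(range(300,320,2))+list(range(354,374,2))])
for v in(150,152,154,156): print(v,wpt(s,336,v,115).round(1),wpt(s,336,v,95).round(1))
for v in(280,284,288): print(v,wpt(s,336,v,110).round(1),wpt(s,336,v,95).round(1))
print(wpt(s,309,220,95),wpt(s,365,220,95))
E
```

```text
[ 525.6 -101.5  505.1]
col [(146, [126, 130, 130]), (147, [116, 120, 119]), (148, [110, 112, 110]), (149, [118, 121, 121]), (150, [116, 119, 119]), (151, [105, 108, 108]), (152, [109, 106, 96]), (153, [127, 116, 92]), (154, [151, 139, 109]), (155, [171, 159, 127]), (156, [172, 159, 128]), (157, [169, 156, 126]), (158, [169, 156, 125]), (159, [168, 155, 125]), (160, [170, 156, 127]), (161, [167, 154, 123]), (274, [143, 136, 121]), (275, [143, 135, 120]), (276, [141, 135, 120]), (277, [141, 135, 120]), (278, [142, 136, 121]), (279, [140, 134, 119]), (280, [140, 133, 118]), (281, [138, 132, 119]), (282, [133, 130, 123]), (283, [130, 129, 126]), (284, [128, 126, 123]), (285, [142, 141, 139]), (286, [173, 175, 175]), (287, [161, 163, 165]), (288, [148, 141, 134]), (289, [148, 133, 107]), (290, [155, 137, 108]), (291, [152, 135, 106]), (292, [154, 137, 107]), (293, [154, 136, 109]), (294, [153, 136, 108]), (295, [153, 136, 108])]
row220 [(300, [76, 76, 74]), (302, [77, 76, 76]), (304, [76, 78, 75]), (306, [80, 80, 73]), (308, [99, 97, 87]), (310, [105, 102, 91]), (312, [108, 106, 95]), (314, [112, 108, 98]), (316, [114, 111, 101]), (318, [116, 114, 103]), (354, [113, 111, 101]), (356, [111, 108, 99]), (358, [107, 104, 95]), (360, [103, 101, 92]), (362, [98, 95, 88]), (364, [123, 127, 128]), (366, [122, 127, 127]), (368, [123, 127, 129]), (370, [123, 128, 128]), (372, [94, 98, 98])]
150 [ 537.8 -100.3  115. ] [ 538.4 -100.2   95. ]
152 [ 537.5 -102.3  115. ] [ 538.1 -102.4   95. ]
154 [ 537.3 -104.4  115. ] [ 537.9 -104.6   95. ]
156 [ 537.  -106.5  115. ] [ 537.6 -106.8   95. ]
280 [ 521.3 -243.1  110. ] [ 521.1 -248.5   95. ]
284 [ 520.7 -247.9  110. ] [ 520.6 -253.4   95. ]
288 [ 520.2 -252.7  110. ] [ 520.  -258.4   95. ]
[ 499.17135038 -174.04906966   95.        ] [ 561.68146421 -181.61452466   95.        ]
```

Run:
```python
from h import *
b=load('top0')
l=plane(b,383.3,256,95);r=plane(b,435.7,263.7,95);print(l,r,np.linalg.norm(l-r),(l+r)/2)
print('hinge mid->origin est', np.array([598,-178])-70*np.array([.993,-.12]))
delta([529.5,-177,76],Ro.from_euler('xyz',[180,0,83.2],degrees=True))
```

```text
[536.00561989 -98.71769958  95.        ] [ 514.07559141 -248.11766723   95.        ] 151.00091550480388 [ 525.04060565 -173.4176834    95.        ]
hinge mid->origin est [ 528.49 -169.6 ]
shift/row [-0.013  0.045  0.836]
turn total [-0.002  0.002 -0.028]
```

```bash
python3 -m jog '[[-0.01,0.042,0.62,0,0,0],[-0.01,0.042,0.62,0,0,0],[-0.01,0.042,0.62,0,0,0],[-0.01,0.042,0.62,0,0,0],[-0.01,0.042,0.62,0,0,0],[-0.01,0.042,0.62,0,0,0],[-0.01,0.042,0.62,0,0,0],[-0.01,0.042,0.62,0,0,0],[-0.01,0.042,0.62,0,0,0],[-0.01,0.042,0.62,0,0,0]]' 0.8
python3 -m jog '[[0,0,0.27,0,0,0],[0,0,0.27,0,0,0],[0,0,0.27,0,0,0],[0,0,0.27,0,0,0],[0,0,0,0,0,0],[0,0,0,0,0,0],[0,0,0,0,0,0],[0,0,0,0,0,0],[0,0,0,0,0,0],[0,0,0,0,0,0]]'
```

```text
time_s: 15.3
position: [529.0, -175.8, 140.3]
ee_rot: [180.0, 0.0, 83.0]
wrist_force: [0.3, 0.6, -0.0]
gripper_width: 0.803
grasp_force: 0.0
time_s: 16.55
position: [528.8, -175.8, 108.6]
ee_rot: [180.0, 0.0, 83.0]
wrist_force: [0.3, -0.1, -0.2]
gripper_width: 0.799
grasp_force: 0.0
```

No contact. On down to 77 mm, then close.

```bash
python3 -m jog '[[0,0,0.2,0,0,0],[0,0,0.2,0,0,0],[0,0,0.2,0,0,0],[0,0,0.2,0,0,0],[0,0,0.2,0,0,0],[0,0,0.05,0,0,0],[0,0,0,0,0,0],[0,0,0,0,0,0],[0,0,0,0,0,0],[0,0,0,0,0,0]]'
python3 -m jog '[[0,0,0,0,0,0],[0,0,0,0,0,0],[0,0,0,0,0,0],[0,0,0,0,0,0],[0,0,0,0,0,0],[0,0,0,0,0,0],[0,0,0,0,0,0],[0,0,0,0,0,0],[0,0,0,0,0,0],[0,0,0,0,0,0]]' 0.5
```

```text
time_s: 17.8
position: [528.8, -175.8, 77.2]
ee_rot: [180.0, -0.0, 83.0]
wrist_force: [0.3, -0.1, -0.7]
gripper_width: 0.798
grasp_force: 0.0
time_s: 19.05
position: [528.2, -175.7, 77.2]
ee_rot: [-180.0, -0.0, 83.0]
wrist_force: [-4.8, -0.3, 4.0]
gripper_width: 0.668
grasp_force: 29.9
```

Gripped (62.8 mm). Lift.

```bash
python3 -m jog '[[0,0,-0.15,0,0,0],[0,0,-0.3,0,0,0],[0,0,-0.5,0,0,0],[0,0,-0.6,0,0,0],[0,0,-0.6,0,0,0],[0,0,-0.6,0,0,0],[0,0,-0.6,0,0,0],[0,0,-0.5,0,0,0],[0,0,-0.4,0,0,0],[0,0,-0.2,0,0,0]]'
python3 -m jog '[[0,0,-0.15,0,0,0],[0,0,-0.3,0,0,0],[0,0,-0.5,0,0,0],[0,0,-0.5,0,0,0],[0,0,-0.5,0,0,0],[0,0,-0.4,0,0,0],[0,0,-0.3,0,0,0],[0,0,-0.15,0,0,0],[0,0,0,0,0,0],[0,0,0,0,0,0]]'
python3 - <<'E'
from h import *
R=Ro.from_euler('xyz',[180,0,-11],degrees=True)
delta([480,150,300],R,20); print(np.round(ctrl.get_obs()['joint_positions'],1))
E
```

```text
time_s: 20.3
position: [529.0, -175.8, 211.4]
ee_rot: [180.0, 0.0, 83.0]
wrist_force: [0.6, -0.5, -3.6]
gripper_width: 0.661
grasp_force: 29.9
time_s: 21.55
position: [528.5, -175.6, 294.1]
ee_rot: [-179.9, -0.0, 83.0]
wrist_force: [0.3, -1.3, -3.8]
gripper_width: 0.662
grasp_force: 29.9
shift/row [ 0.529 -0.147 -0.01 ]
turn total [-6.0000e-03  5.0000e-03  1.1746e+01]
[ -9.6  27.   38.6  95.8 -18.4  63.8  27.1]
```

```bash
python3 -m jog '[[0.2,-0.056,0,0,0,0],[0.4,-0.11,0,0,0,0],[0.6,-0.167,0,0,0,0],[0.6,-0.167,0,0,0,0],[0.6,-0.167,0,0,0,0],[0.6,-0.167,0,0,0,0],[0.6,-0.167,0,0,0,0],[0.6,-0.167,0,0,0,0],[0.6,-0.167,0,0,0,0],[0.6,-0.167,0,0,0,0]]'
python3 -m jog '[[0.6,-0.167,0,0,0,0],[0.6,-0.167,0,0,0,0],[0.6,-0.167,0,0,0,0],[0.6,-0.167,0,0,0,0],[0.6,-0.167,0,0,0,0],[0.6,-0.167,0,0,0,0],[0.6,-0.167,0,0,0,0],[0.5,-0.14,0,0,0,0],[0.3,-0.08,0,0,0,0],[0.15,-0.04,0,0,0,0]]'
python3 -m jog '[[0,0,0,0,0,0.3],[0,0,0,0,0,0.6],[0,0,0,0,0,0.8],[0,0,0,0,0,0.8],[0,0,0,0,0,0.8],[0,0,0,0,0,0.8],[0,0,0,0,0,0.8],[0,0,0,0,0,0.8],[0,0,0,0,0,0.8],[0,0,0,0,0,0.8]]'
python3 -m jog '[[0,0,0,0,0,0.8],[0,0,0,0,0,0.8],[0,0,0,0,0,0.8],[0,0,0,0,0,0.8],[0,0,0,0,0,0.6],[0,0,0,0,0,0.4],[0,0,0,0,0,0.2],[0,0,0,0,0,0],[0,0,0,0,0,0],[0,0,0,0,0,0]]'
python3 - <<'E'
from h import *
x=np.array([.923,-.176,.342]);y=np.array([-.187,-.982,0]);z=np.cross(x,y)
R=Ro.from_matrix(np.stack([x,y,z],1))
delta([480,150,290],R); print(np.round(ctrl.get_obs()['joint_positions'],1))
E
```

```text
time_s: 22.8
position: [503.3, -7.8, 294.5]
ee_rot: [-180.0, -0.0, 83.0]
wrist_force: [-0.1, 0.5, -3.1]
gripper_width: 0.662
grasp_force: 29.9
time_s: 24.05
position: [480.0, 149.6, 294.6]
ee_rot: [-180.0, 0.0, 83.0]
wrist_force: [0.6, -0.0, -3.6]
gripper_width: 0.67
grasp_force: 29.9
time_s: 25.3
position: [480.3, 148.3, 294.7]
ee_rot: [180.0, -0.0, 24.2]
wrist_force: [-0.7, 0.1, -3.2]
gripper_width: 0.662
grasp_force: 29.9
time_s: 26.55
position: [480.2, 149.1, 294.7]
ee_rot: [-180.0, 0.0, -10.6]
wrist_force: [0.3, -1.1, -2.9]
gripper_width: 0.665
grasp_force: 29.9
shift/row [-0.001 -0.003  0.016]
turn total [-0.005  2.5    0.02 ]
[-62.   29.8  64.8 103.8 -29.7  65.6 -87.9]
```

```bash
python3 -m jog '[[0,0,0,0,0.2,0],[0,0,0,0,0.4,0],[0,0,0,0,0.5,0],[0,0,0,0,0.5,0],[0,0,0,0,0.5,0],[0,0,0,0,0.3,0],[0,0,0,0,0.1,0],[0,0,0,0,0,0],[0,0,0,0,0,0],[0,0,0,0,0,0]]'
python3 - <<'E'
from h import *
x=np.array([.923,-.176,.342]);y=np.array([-.187,-.982,0]);z=np.cross(x,y)
R=Ro.from_matrix(np.stack([x,y,z],1))
delta(np.array([551.3,209.3,229])-x*30,R);delta([551.3,209.3,229],R); print(np.round(ctrl.get_obs()['joint_positions'],1),ctrl.get_obs()['position'])
E
```

```text
time_s: 27.8
position: [480.6, 148.8, 294.7]
ee_rot: [180.0, -20.0, -10.7]
wrist_force: [0.7, 0.3, -3.1]
gripper_width: 0.665
grasp_force: 29.9
shift/row [ 0.008 -0.242  0.272]
turn total [-0.004 -0.002  0.014]
shift/row [ 0.108 -0.242  0.272]
turn total [-0.004 -0.002  0.014]
[-83.9  22.3  74.  120.  -22.1  36.5 -99.4] [480.58059643 148.82695048 294.74546966]
```

```bash
python3 -m jog '[[0,-0.1,0.1,0,0,0],[0,-0.2,0.2,0,0,0],[0,-0.3,0.3,0,0,0],[0,-0.3,0.35,0,0,0],[0,-0.3,0.4,0,0,0],[0,-0.3,0.4,0,0,0],[0,-0.3,0.4,0,0,0],[0,-0.3,0.3,0,0,0],[0,-0.2,0.2,0,0,0],[0,-0.1,0.1,0,0,0]]'
python3 - <<'E'
from h import *
x=np.array([.923,-.176,.342]);y=np.array([-.187,-.982,0]);z=np.cross(x,y)
R=Ro.from_matrix(np.stack([x,y,z],1))
delta([551.3,209.3,229],R,1); print(np.round(ctrl.get_obs()['joint_positions'],1))
a=snap('scene','s4');b=snap('top','t4')
cv2.imwrite('pics/c4.png',np.hstack([cv2.resize(a['color'][90:240,230:430],(400,300),interpolation=2),cv2.resize(b['color'][120:270,200:400],(400,300),interpolation=2)])[...,::-1])
E
```

```text
time_s: 29.05
position: [521.3, 215.0, 216.7]
ee_rot: [180.0, -20.0, -10.6]
wrist_force: [-0.2, 0.6, -3.4]
gripper_width: 0.668
grasp_force: 29.9
shift/row [ 1.095  0.003 -0.037]
turn total [-0.005  0.001  0.021]
[-72.9  32.4  58.  117.6 -33.3  30.1 -97.1]
```

View pics/c4.png

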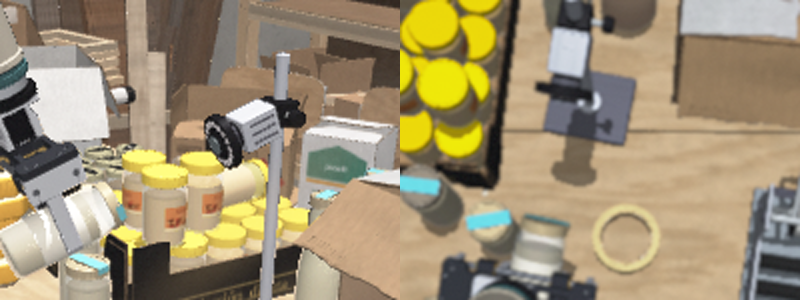

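The jar is held level-tilted with its lid at top-crop (546,222) and scene-crop (115,205), on course for the lens. I'll advance the last 33 mm and check.

```bash
python3 -m jog '[[0.1,0,0,0,0,0],[0.15,0,0,0,0,0],[0.2,0,0,0,0,0],[0.2,0,0,0,0,0],[0.2,0,0,0,0,0],[0.15,0,-0.02,0,0,0],[0.1,0,-0.02,0,0,0],[0,0,0,0,0,0],[0,0,0,0,0,0],[0,0,0,0,0,0]]'
python3 - <<'E'
from h import *
o=ctrl.get_obs();R=Ro.from_euler('xyz',o['ee_rot'],degrees=True).as_matrix();p=np.array(o['position'])-19*R[:,2];lid=p+73*R[:,0]
print(o['position'],o['ee_rot'],'lid',lid)
a=snap('scene','s5');b=snap('top','t5')
L=np.array([723,176.5,313])
def mark(s,q,u0,v0,im):
    for P,c in q:
        uv=(proj(s,P)-[u0,v0])*5; cv2.drawMarker(im,tuple(int(t) for t in uv),c,0,14,1)
A=cv2.resize(a['color'][130:230,270:350],(400,500),interpolation=2)[...,::-1].copy();B=cv2.resize(b['color'][140:240,240:320],(400,500),interpolation=2)[...,::-1].copy()
q=[(lid,(0,0,255)),(L,(0,255,0)),(p,(255,0,0)),(L-120*R[:,0],(0,255,255))]+[(lid+30.5*w,(255,0,255)) for w in(R[:,1],-R[:,1],R[:,2],-R[:,2])]+[(L+36*w-6*-R[:,0],(0,255,0)) for w in(R[:,1],-R[:,1],R[:,2],-R[:,2])]
mark(a,q,270,130,A);mark(b,q,240,140,B);cv2.imwrite('pics/c5.png',np.hstack([A,B]))
E
```

```text
time_s: 30.4
position: [551.0, 209.1, 229.3]
ee_rot: [180.0, -20.0, -10.6]
wrist_force: [-0.4, -0.6, -3.6]
gripper_width: 0.667
grasp_force: 29.9
[551.038154   209.12972739 229.34703954] [179.99639077 -19.97958233 -10.61652749] lid [612.08954927 197.68725841 272.14653766]
```

View pics/c5.png

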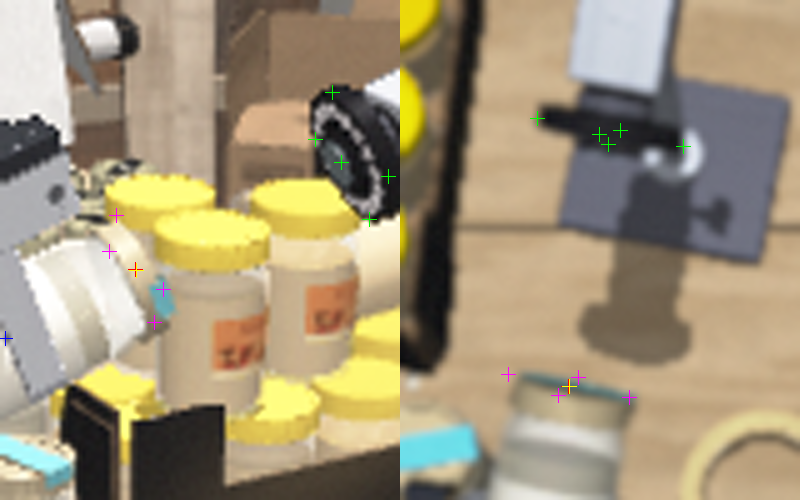

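The markers fall on the lens ring (341,162 in the scene crop). The real lid sits about 3–5 mm short, low and right of its predicted spot (scene ~(125,280), top ~(576,388)). That is within tolerance, so I'll make a small correction and hand in.

```bash
python3 -m jog '[[0.03,-0.03,-0.05,0,0,0],[0.03,-0.03,-0.05,0,0,0],[0.03,-0.03,-0.04,0,0,0],[0,0,0,0,0,0],[0,0,0,0,0,0],[0,0,0,0,0,0],[0,0,0,0,0,0],[0,0,0,0,0,0],[0,0,0,0,0,0],[0,0,0,0,0,0]]'
python3 -m jog '[[0,0,0,0,0,0],[0,0,0,0,0,0],[0,0,0,0,0,0],[0,0,0,0,0,0],[0,0,0,0,0,0],[0,0,0,0,0,0],[0,0,0,0,0,0],[0,0,0,0,0,0],[0,0,0,0,0,0],[0,0,0,0,0,0]]'
python3 -c "
from rig import finish_job
print(finish_job())"
```

```text
time_s: 31.75
position: [552.9, 211.5, 234.4]
ee_rot: [-180.0, -20.0, -10.6]
wrist_force: [0.2, -0.6, -3.9]
gripper_width: 0.66
grasp_force: 29.9
time_s: 33.0
position: [552.9, 211.5, 234.4]
ee_rot: [-180.0, -20.0, -10.6]
wrist_force: [0.6, 0.2, -3.7]
gripper_width: 0.666
grasp_force: 29.9
the job is handed in; nothing more can be done
None
```

I swung the bail open onto its stop, lifted the jar out and handed the job in at 33 s, with the jar held steady about 12 cm from the lens, lid towards it and within a few mm of centred by my camera measurements; no verdict came back.

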